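Find the hidden catch of the medicine drawer

TASK

The medicine drawer unit is shut by a concealed catch: one of the six identical flush tiles in its flat top is a push button, the other five are blanks. Feel across the tiles with the fingertips, pressing gently, until you find the one that gives, and press that one in so that the drawer springs open; then take the hand away and leave the drawer standing open. Do not pull or push the drawer itself, and do not lift or disturb the other things on the unit and the desk.

Things in the scene. Friction and masses are not known exactly. Their poses are not given: they have to be found in the camera images.
- unit: White plastic medicine drawer unit fixed on the desk, 210 mm deep (its x), 260 wide (its y), 120 tall. Origin: centre of its underside; x points from drawer front to back, z up. In its flat top, at 120 mm, are six identical grey tiles in two rows of three, pitch 64 mm. One, at any of the six places, is the catch; five are rigid blanks. Two small containers stand on the strip behind the tiles.
- tile0 (a point): Centre of the upper face of the tile in the front row, right as seen from the drawer front (-62, -64, 118 mm in the unit's frame; fixed to the unit, does not move with a pressed tile). The tile is 46 mm square, in a 49 mm square opening, 2 mm below the panel. Axes as the unit's. Catch or blank: they look alike.
- tile1 (a point): Centre of the upper face of the tile in the front row, middle as seen from the drawer front (-62, 0, 118 mm in the unit's frame; fixed to the unit, does not move with a pressed tile). The tile is 46 mm square, in a 49 mm square opening, 2 mm below the panel. Axes as the unit's. Catch or blank: they look alike.
- tile2 (a point): Centre of the upper face of the tile in the front row, left as seen from the drawer front (-62, 64, 118 mm in the unit's frame; fixed to the unit, does not move with a pressed tile). The tile is 46 mm square, in a 49 mm square opening, 2 mm below the panel. Axes as the unit's. Catch or blank: they look alike.
- tile3 (a point): Centre of the upper face of the tile in the back row, right as seen from the drawer front (2, -64, 118 mm in the unit's frame; fixed to the unit, does not move with a pressed tile). The tile is 46 mm square, in a 49 mm square opening, 2 mm below the panel. Axes as the unit's. Catch or blank: they look alike.
- tile4 (a point): Centre of the upper face of the tile in the back row, middle as seen from the drawer front (2, 0, 118 mm in the unit's frame; fixed to the unit, does not move with a pressed tile). The tile is 46 mm square, in a 49 mm square opening, 2 mm below the panel. Axes as the unit's. Catch or blank: they look alike.
- tile5 (a point): Centre of the upper face of the tile in the back row, left as seen from the drawer front (2, 64, 118 mm in the unit's frame; fixed to the unit, does not move with a pressed tile). The tile is 46 mm square, in a 49 mm square opening, 2 mm below the panel. Axes as the unit's. Catch or blank: they look alike.
- catch (a joint): How far the catch tile is pressed straight down: 0 at rest, 0.007 m fully in. A spring resists it: about 1.6 N to start it, 4.4 N fully in. It comes back by itself. At 4 to 5 mm the drawer is let go. A blank does not move at all.
- drawer (a joint): Opening of the drawer: 0 shut, 0.045 m fully sprung out. Once let go a spring drives it out towards the unit's -x in about half a second, and it stays out.
- drawer_front (a point): Middle of the upper edge of the drawer's grey front plate (234 mm wide, 78 mm tall, no handle), 95 mm above the desk; moves with the drawer, towards the unit's -x.
- jar: Small closed specimen jar, 38 mm across, 45 mm tall, standing on the strip of the unit's top behind the tiles. Origin at the centre of its underside. Leave alone.
- dropper: Small dropper bottle with a red cap, 24 mm across, 55 mm tall, standing on the strip of the unit's top behind the tiles. Origin at the centre of its underside. Leave alone.
- spirit: Bottle with a blue label, 64 mm across, 150 mm tall, on the desk on the left (+y) side of the unit. Origin at the centre of its underside. Leave alone.
- marker: White marker pen with black cap, 135 mm long, 14 mm thick, lying on the desk on the right (-y) side of the unit. Origin at the centre of its underside (of the white barrel). Leave alone.
- carton: Open white carton of swab packs, 100 x 140 x 60 mm, on the desk at the left. Origin at the centre of its underside. Leave alone.
- phone: Black phone, 150 x 74 x 10 mm, on the desk at the right. Origin at the centre of its underside. Leave alone.
- pouch: Flat sealed test pouch, 120 x 60 x 6 mm, on the desk at the left, farther off. Origin at the centre of its underside. Leave alone.

How it is judged:
On the way, in this order (a step that is already met when the one before it is completed fails the run):
1. the catch tile is being pressed in while the drawer is still shut (value of joint catch above 0.0025 m and value of joint drawer below 0.005 m).
2. the drawer has sprung open (value of joint drawer above 0.035 m), for 0.1 s.
At the end, for the whole second after the job is handed in: The drawer stands open by more than 35 mm, the catch tile is released (less than 1.5 mm in), and the seven other things are within 30 mm of where they were (value of joint drawer above 0.035 m and value of joint catch below 0.0015 m and distance of each of jar, dropper, spirit, marker, carton, phone, pouch from where it was at the start of the episode below 0.03 m); the robot touches nothing.
It fails at once if one of the other things was lifted, knocked over or pushed more than 30 mm (distance of any of jar, dropper, spirit, marker, carton, phone, pouch from where it was at the start of the episode above 0.03 m or angle between any of jar, dropper, spirit, marker, carton, phone, pouch's own z axis and vertical above 0.6 rad).
It fails at once if the drawer was pulled or pushed by hand (more than 5 N) (contact force between any of the fingers, the arm and drawer above 5 N).
It fails at once if something was pressed with more than 60 N, which is not gentle (contact force between the fingers and anything else above 60 N).
It also fails if it takes over 51 s, if anything falls off the work surface, if the arm or the gripper's body presses on something with over 40 N, if the wrist force passes 120 N, or if a joint passes its speed limit or range.

ROBOT

A 6-joint arm with a two-finger parallel gripper is mounted at the origin on the work surface. World frame = base frame: x ahead of the robot, y to its left, z up, the work surface at z = 0. Lengths are in m, angles in rad, forces in N, time in s.
With the tool pointing down it reaches from about 0.35 to 0.975 m from the base axis. Payload 7.1 kg.
Tool frame: the origin (TCP) lies midway between the tips of the shut fingers; the grasp point (between the pads) lies 19 mm behind it; z points along the fingers, x is the direction in which the jaws open and shut, and the axes are right-handed (so a half turn about z gives the same grasp; the last joint's range is limited). The gripper opens to 88 mm and grips with 3 to 60 N. Pads are 20 mm wide; open, the fingers measure 115 mm over their backs; the gripper's body (75 mm by 178 mm) begins 61 mm behind the grasp point.
Start: joints at [-1.368, 0.423, 1.63, -0, 1.089, -0.019], TCP at [0.138, -0.61, 0.195] pointing down, gripper open.
Joint ranges: [-3, 3], [-0.9, 2.11], [0.09, 2.58], [-1.31, 4.45], [0.11, 2.69], [-2.54, 2.54]. Speed limits (rad/s): [2.39, 2.39, 3.01, 3.14, 3.14, 3.14].

INTERFACE

Orientations are given as a unit quaternion [w, x, y, z].
In Python, from station import move_pose, movel, movej, command_gripper, wait, inverse_kinematics, read_camera, camera_info, MotionError, job_done, get_time, get_joint_pos, get_qvel, get_effort, get_tcp_pos, get_ee_rot, get_ft_force, get_ft_torque, get_grip_width gives the robot as it stands. Calls block until the motion is done:
- move_pose(position, orientation): joint-space move of the TCP to a pose.
- movel(position, frame=None, v=0.15, until_force=None): straight line of the TCP; frame=None keeps the orientation; v is the mean speed in m/s. With until_force (N) it stops when the force on the tool has changed by that much, and returns True; else False.
- movej(angles): joint-space move.
- command_gripper(opening): opening from 0.0 (shut) to 1.0 (fully open); the grip force is fixed at half the most; returns when the fingers have stopped.
- wait(seconds).
- inverse_kinematics(position, orientation): joint angles nearest the present ones, or None.
- read_camera(name): name is "side" or "top"; returns the picture (384x512x3 uint8, red, green, blue); there is no depth.
- camera_info(name): a dict with "intrinsics" (3x3 intrinsics, pixels), "dist" ([k1, k2, p1, p2, k3] as OpenCV has them; the pictures are not rectified), "T" (4x4, takes a point from camera to world coordinates). Camera axes: x right, y up, looking along -z (the intrinsics and any distortion apply to the point x, -y, -z); pixel columns grow to the right and rows downward; lengths in m; the calibration is good to about 2 mm. A picture is of the moment at which its call begins. camera_info takes no time and is no camera call.
A pose or a line that the arm cannot do raises MotionError and nothing moves.
- job_done(): hands the job in, once; it reports no verdict.
Readings, each from a call of its own:
- get_time(): time.
- get_joint_pos(): joint angles.
- get_qvel(): joint speeds.
- get_effort(): joint torques, N m.
- get_tcp_pos(): TCP position.
- get_ee_rot(): TCP orientation.
- get_ft_force(): force on the tool from outside, world axes, zero at the start.
- get_ft_torque(): the same for the moment, N m.
- get_grip_width(): opening from 0.0 (shut) to 1.0 (fully open).
Only numpy, scipy, OpenCV 4.12 (cv2) and the standard library are available. Lean on these libraries where they do the work, as an engineer would, in place of code of your own. Each camera call takes 0.05 s, during which the arm holds its last target. There are 200 camera calls.

## Working session

There is one attempt and no reset: what is moved stays moved. The work goes in short steps, each a Python script; the robot and the scene stay as the last script left them, time stands still between calls to the robot, and variables do not carry over. Pictures are saved under pics/ and viewed, about 8 in all and at most 12, crops included, and the job is handed in when it is done.

```bash
mkdir -p pics; python3 - <<'E'
from station import *
import cv2
for n in ("top","side"):
    cv2.imwrite(f"pics/{n}0.png",cv2.cvtColor(read_camera(n),cv2.COLOR_RGB2BGR)); i=camera_info(n); print(n,i["intrinsics"],i["dist"],i["T"])
print(get_time(),get_ee_rot(),get_ft_force())
E
```

```text
top [[474.29430175   0.         250.9552327 ]
 [  0.         474.29430175 198.31433101]
 [  0.           0.           1.        ]] [-0.17491361  0.          0.          0.          0.        ] [[-0.00830648  0.9942596  -0.10667173  0.38832282]
 [-0.99993266 -0.00739424  0.00894449  0.01042665]
 [ 0.00810439  0.10673884  0.99425406  1.73448298]
 [ 0.          0.          0.          1.        ]]
side [[413.71734165   0.         254.2566284 ]
 [  0.         413.71734165 197.71807902]
 [  0.           0.           1.        ]] [-0.04341213  0.          0.          0.          0.        ] [[ 0.98739407  0.12144474 -0.10150926  0.44562547]
 [-0.15821493  0.7758455  -0.61076329 -0.68296635]
 [ 0.00458151  0.61912433  0.78527961  0.97287881]
 [ 0.          0.          0.          1.        ]]
0.1 [-4.29170692e-04  7.81009467e-01 -6.24518795e-01 -5.50085922e-04] [-0.02989343  0.71544807 -0.36005667]
```

View pics/top0.png

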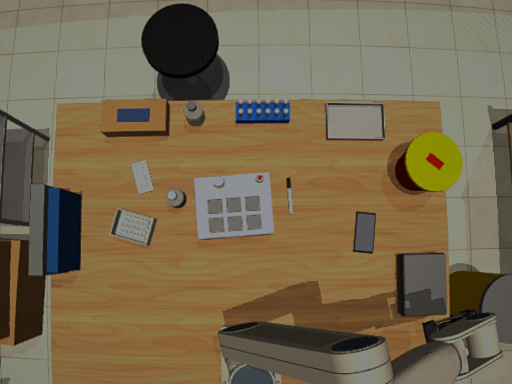

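View pics/side0.png

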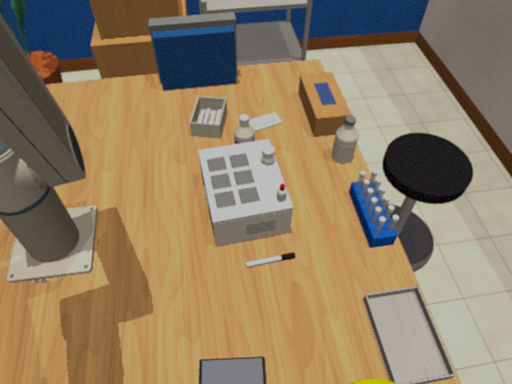

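The top view shows the unit at about (234,206), with its tiles in rows near v≈205 and v≈223. The jar is at (218,182) and the dropper at (260,178). The drawer front faces the robot. I'll enlarge both views.

```bash
python3 - <<'E'
import cv2
a=cv2.imread("pics/top0.png")[165:245,185:285]; b=cv2.imread("pics/side0.png")[135:245,190:300]
cv2.imwrite("pics/c1.png",cv2.resize(a,(800,640)[:2],interpolation=cv2.INTER_CUBIC)[:600])
E
```

```text
(no output)
```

View pics/c1.png

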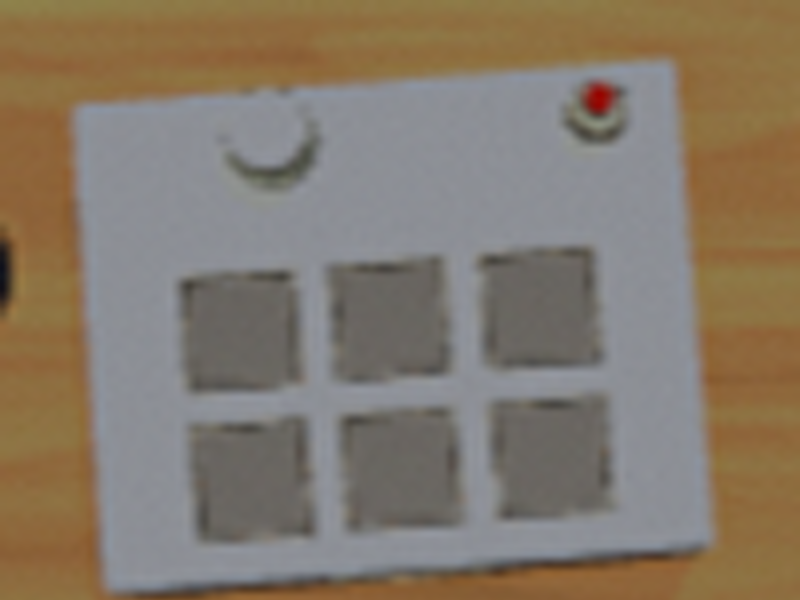

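```bash
cat > geo.py <<'E'
import numpy as np, cv2
from station import camera_info
def at(n,uv,z):
    i=camera_info(n); K=np.array(i["intrinsics"]);T=np.array(i["T"])
    p=cv2.undistortPoints(np.array(uv,float).reshape(-1,1,2),K,np.array(i["dist"])).reshape(-1,2)
    d=np.c_[p[:,0],-p[:,1],-np.ones(len(p))]@T[:3,:3].T; o=T[:3,3]
    return (o+d*((z-o[2])/d[:,2])[:,None])[:,:2]
E
python3 - <<'E'
from geo import *
from station import *
c=np.array([(552,457),(402,468),(252,480),(542,308),(390,320),(241,331)],float)
uv=(c+.5)/8-.5+[185,165]
P=at("top",uv,.118)
L=np.array([(-62,-64),(-62,0),(-62,64),(2,-64),(2,0),(2,64)])/1000
a=L-L.mean(0);b=P-P.mean(0)
s=np.sum(a*b);k=np.sum(a[:,0]*b[:,1]-a[:,1]*b[:,0]);yaw=np.arctan2(k,s)
print("scale",np.hypot(s,k)/np.sum(a*a),"yaw",yaw)
R=np.array([[np.cos(yaw),-np.sin(yaw)],[np.sin(yaw),np.cos(yaw)]])
t=P.mean(0)-R@L.mean(0); Q=L@R.T+t
print(t,Q,(P-Q)*1000)
print("side",at("side",[(226,199),(213,164)],.118))
np.savez("u.npz",Q=Q,yaw=yaw,t=t)
for n in (0,2,3,5):
  for o in (yaw,yaw+np.pi/2,yaw-np.pi/2):
    q=[0,np.cos(o/2),np.sin(o/2),0]; j=inverse_kinematics([*Q[n],.135],q); print(n,o,None if j is None else np.round(j,2))
E
```

```text
scale 1.003618066684572 yaw 0.06914241963293348
[0.53890641 0.05591041] [[ 0.48147614 -0.01222009]
 [ 0.47705455  0.05162699]
 [ 0.47263296  0.11547407]
 [ 0.54532322 -0.0077985 ]
 [ 0.54090163  0.05604858]
 [ 0.53648004  0.11989566]] [[ 0.01815259 -0.12390196]
 [ 0.23019675  0.01203008]
 [-0.03001566  0.16568464]
 [ 0.04233909 -0.82896551]
 [-0.20938049  0.40485472]
 [-0.05129227  0.37029802]]
side [[ 0.48218748 -0.0108329 ]
 [ 0.46059945  0.11911087]]
0 0.06914241963293348 [-0.05  0.3   1.99 -0.    0.85 -0.12]
0 1.63993874642783 [-0.05  0.3   1.99 -0.    0.85 -1.69]
0 -1.501653907161963 [-0.05  0.3   1.99 -0.    0.85  1.45]
2 0.06914241963293348 [ 0.22  0.31  1.98 -0.    0.86  0.15]
2 1.63993874642783 [ 0.22  0.31  1.98 -0.    0.86 -1.42]
2 -1.501653907161963 [ 0.22  0.31  1.98 -0.    0.86  1.72]
3 0.06914241963293348 [-0.04  0.39  1.85 -0.    0.9  -0.11]
3 1.63993874642783 [-0.04  0.39  1.85 -0.    0.9  -1.68]
3 -1.501653907161963 [-0.04  0.39  1.85 -0.    0.9   1.47]
5 0.06914241963293348 [ 0.2   0.39  1.84 -0.    0.91  0.13]
5 1.63993874642783 [ 0.2   0.39  1.84 -0.    0.91 -1.44]
5 -1.501653907161963 [ 0.2   0.39  1.84 -0.    0.91  1.7 ]
```

The grid fit is good: scale is 1.004, residuals are under 1 mm, and the side view agrees at tile0. Next I'll shut the fingers, go over tile0 and probe it.

```bash
cat > probe.py <<'E'
from geo import *
from station import *
u=np.load("u.npz");Q=u["Q"];o=float(u["yaw"])
q=[0,np.cos(o/2),np.sin(o/2),0]
def probe(n):
    movel([*Q[n],.130],v=.12)
    f0=get_ft_force()[2]
    hit=movel([*Q[n],.112],v=.015,until_force=6)
    z=get_tcp_pos()[2]; print(n,hit,"z",round(z,4),"dF",round(get_ft_force()[2]-f0,2),"t",get_time(),flush=True)
    return z
E
python3 - <<'E'
from probe import *
command_gripper(0.0)
move_pose([*Q[0],.20],q)
print(get_time(),get_tcp_pos())
z=probe(0)
movel([*Q[0],.130],v=.12); print(get_time())
E
```

```text
3.8917 [ 0.48165805 -0.01279718  0.20001538]
0 False z 0.1121 dF -0.4 t 5.975
6.275
```

No resistance even 6 mm below the tile face, which is unexpected. A catch pressed that far should give about 4 N, so I'll look before going on.

```bash
python3 - <<'E'
from probe import *
print(get_grip_width(),get_tcp_pos(),get_ee_rot())
for k in range(4): print(get_ft_force()); wait(.05)
a=cv2.cvtColor(read_camera("side"),cv2.COLOR_RGB2BGR)[110:260,170:330]
cv2.imwrite("pics/s1.png",cv2.resize(a,None,fx=4,fy=4,interpolation=cv2.INTER_CUBIC))
E
```

```text
0.004547229809734136 [ 0.48216009 -0.01226544  0.13057344] [8.09693943e-05 9.99402353e-01 3.45537525e-02 9.84168477e-04]
[-0.09923907  0.73305766 -0.83506713]
[-0.29546575 -0.03723811 -1.37498405]
[-0.14751065  0.4069065   0.07853919]
[ 0.17783285  0.28601624 -0.10490467]
```

View pics/s1.png

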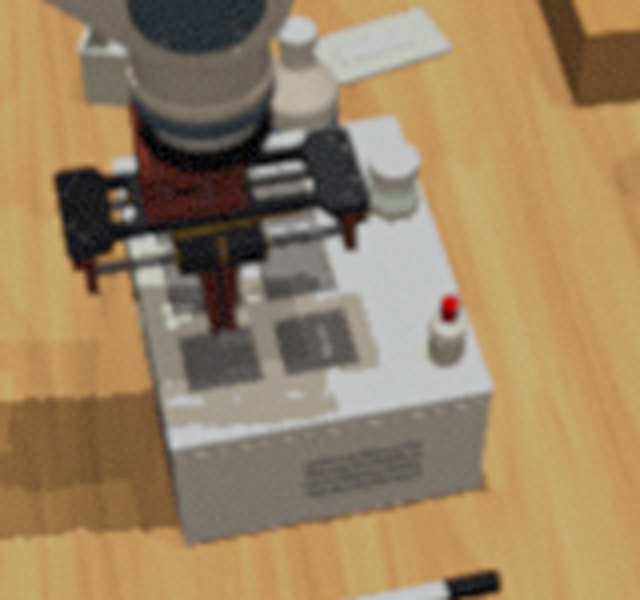

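The fingertip is in line with tile0 but looks a few mm higher than its reading, and the drawer looks shut. I'll descend further in 1 mm steps with the force guard and log the force.

```bash
cat >> probe.py <<'E'
def force(n=4):
    r=[]
    for _ in range(n): r.append(get_ft_force()[2]); wait(.02)
    return np.mean(r)
E
python3 - <<'E'
from probe import *
f0=force()
movel([*Q[0],.114],v=.05,until_force=8)
for z in np.arange(.113,.099,-.001):
    h=movel([*Q[0],z],v=.02,until_force=6); f=force()-f0
    print(round(z,3),h,np.round(get_tcp_pos(),4),round(f,2))
    if h or f>6: break
movel([*Q[0],.135],v=.12); print(get_time())
E
```

```text
0.113 False [ 0.4816 -0.0122  0.1131] 0.28
0.112 False [ 0.4815 -0.0122  0.112 ] -0.39
0.111 False [ 0.4815 -0.0122  0.111 ] 0.01
0.11 False [ 0.4815 -0.0122  0.11  ] 0.68
0.109 False [ 0.4814 -0.0122  0.109 ] 0.66
0.108 False [ 0.4814 -0.0122  0.108 ] 0.49
0.107 False [ 0.4815 -0.0122  0.107 ] 0.41
0.106 False [ 0.4815 -0.0122  0.106 ] 0.01
0.105 False [ 0.4815 -0.0122  0.105 ] -0.2
0.104 False [ 0.4815 -0.0122  0.104 ] 0.0
0.103 False [ 0.4814 -0.0122  0.103 ] -0.26
0.102 False [ 0.4815 -0.0122  0.102 ] -0.16
0.101 False [ 0.4814 -0.0122  0.101 ] 0.37
0.1 False [ 0.4815 -0.0122  0.1   ] 0.34
11.9333
```

```bash
cat >> geo.py <<'E'
def proj(n,X):
    i=camera_info(n); T=np.linalg.inv(np.array(i["T"])); p=np.atleast_2d(X)@T[:3,:3].T+T[:3,3]
    return cv2.projectPoints((p*[1,-1,-1]).reshape(-1,1,3),np.zeros(3),np.zeros(3),np.array(i["intrinsics"]),np.array(i["dist"]))[0].reshape(-1,2)
E
python3 - <<'E'
from probe import *
from geo import proj
movel([*Q[0],.102],v=.1,until_force=8)
p=get_tcp_pos(); print(p,get_time())
a=cv2.cvtColor(read_camera("side"),cv2.COLOR_RGB2BGR)[140:240,185:285]
c=np.round((proj("side",[p,[*Q[0],.118],[*Q[4],.118]])+.5-[185,140])*6-.5,1);print(c)
im=cv2.resize(a,None,fx=6,fy=6,interpolation=cv2.INTER_CUBIC)
for k,col in zip(c,[(0,255,0),(255,0,0),(255,0,255)]): cv2.circle(im,tuple(int(v) for v in k),5,col,1)
cv2.imwrite("pics/s2.png",im)
E
```

```text
[ 0.48099306 -0.01219601  0.10136715] 12.4167
[[248.  382.4]
 [247.3 359.2]
 [359.4 226.8]]
```

View pics/s2.png

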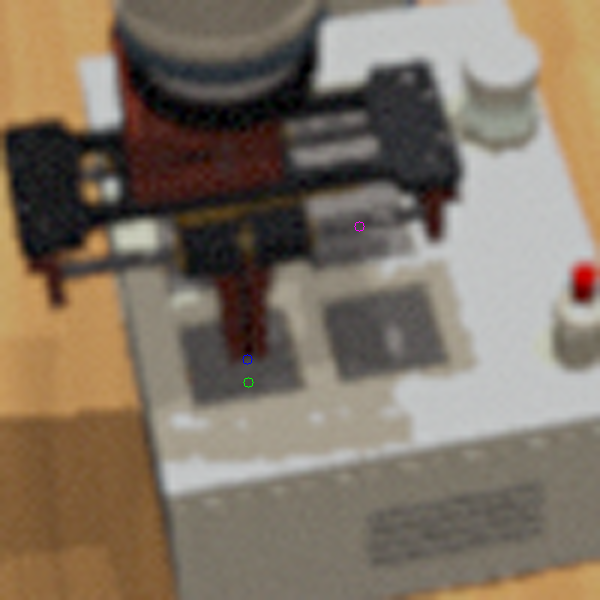

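The picture shows the tip at tile level, crop (248,362), while the TCP reads z=0.101. The projected TCP (green) is visibly below the real tip, so the reported z is about 16 mm low. I'll keep descending under the guard to find contact.

```bash
python3 - <<'E'
from probe import *
f0=-0.3
for z in np.arange(.101,.085,-.001):
    h=movel([*Q[0],z],v=.02,until_force=6); f=force()-f0
    print(round(z,3),h,np.round(get_tcp_pos(),4),round(f,2))
    if h or f>6: break
movel([*Q[0],.112],v=.12); print(get_time(),force())
E
```

```text
0.101 False [ 0.4817 -0.0122  0.1013] 0.45
0.1 False [ 0.4815 -0.0122  0.1   ] 0.31
0.099 False [ 0.4814 -0.0122  0.099 ] 0.64
0.098 False [ 0.4815 -0.0122  0.098 ] 0.1
0.097 False [ 0.4814 -0.0122  0.097 ] 0.61
0.096 False [ 0.4814 -0.0122  0.096 ] 0.21
0.095 False [ 0.4814 -0.0122  0.095 ] -0.14
0.094 False [ 0.4815 -0.0122  0.094 ] 0.2
0.093 False [ 0.4815 -0.0122  0.093 ] 0.27
0.092 False [ 0.4815 -0.0122  0.092 ] -0.08
0.091 False [ 0.4814 -0.0122  0.091 ] -0.09
0.09 False [ 0.4816 -0.0122  0.0907] 9.98
16.6 0.13207610354574767
```

```bash
python3 - <<'E'
from probe import *
from geo import proj
movel([*Q[0],.088],v=.03,until_force=4)
p=get_tcp_pos(); print(p,get_time(),get_ft_force(),get_ft_torque())
a=cv2.cvtColor(read_camera("side"),cv2.COLOR_RGB2BGR)[140:240,185:285]
c=np.round((proj("side",[p,[*Q[0],.118]])+.5-[185,140])*6-.5,1);print(c)
cv2.imwrite("pics/s3.png",cv2.resize(a,None,fx=6,fy=6,interpolation=cv2.INTER_CUBIC))
movel([*Q[0],.112],v=.12); print(get_time())
E
```

```text
[ 0.48118518 -0.01220156  0.09074756] 17.3417 [-0.89082392 -0.36710746  5.88895497] [-0.01514862  0.12182383  0.04756283]
[[249.6 396.9]
 [247.3 359.2]]
17.725
```

View pics/s3.png

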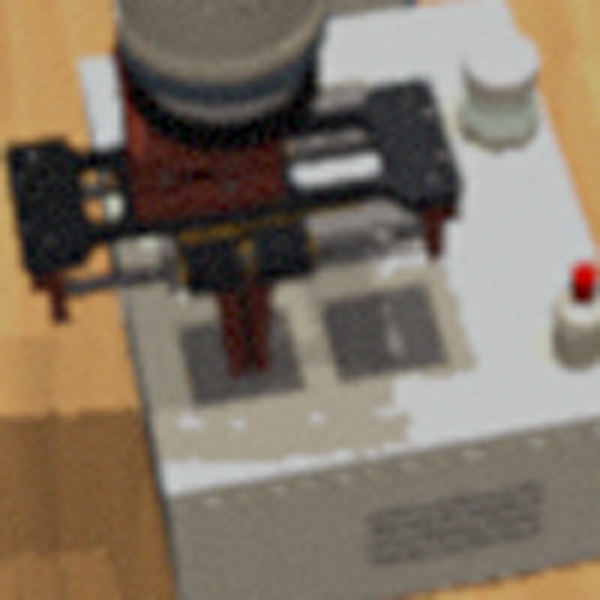

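At contact the tip sits inside tile0, crop (249,372), with an abrupt 6–10 N. Tile0 is therefore a blank, and the true tile face is at reported z≈0.0908, so the reading is 27 mm low. I'll use that as the reference for the other tiles, starting with the front row. I'll also work out clearances for the back row.

```bash
cat >> probe.py <<'E'
def probe2(n,d=(0,0)):
    P=Q[n]+d
    movel([*P,.104],v=.15); movel([*P,.0935],v=.06,until_force=8); f0=force(3)
    h=movel([*P,.0848],v=.015,until_force=6)
    z=get_tcp_pos()[2]; f=force(3)-f0
    print(n,h,"z",round(z,4),"dF",round(f,2),"t",get_time(),flush=True)
    if z<.0875:
        print("FOUND",n); wait(.3); movel([*P,.12],v=.12); return True
    movel([*P,.104],v=.15)
    return False
E
python3 - <<'E'
from probe import *
r=probe2(1) or probe2(2)
print(r,get_time(),get_tcp_pos())
c=lambda n,u,v,z:print(n,at("top",[(u,v)],z)[0])
c("spirit top",179,191.5,.15); c("jar",218.5,182,.165); c("dropper",260,177,.175)
from geo import proj
for x in (.07,.08,.09):
  for z in (.14,.155,.17): print(x,z,(proj("side",[[.4812+x,-.0122+.069*x,z]])+.5-[185,140])*6)
E
```

```text
1 True z 0.0908 dF 5.36 t 19.0833
2 True z 0.0907 dF 6.19 t 20.6833
False 20.9333 [0.47339345 0.11565015 0.10450086]
spirit top [0.58325402 0.23882162]
jar [0.6123525  0.10432192]
dropper [ 0.62668722 -0.03426842]
0.07 0.14 [[403.65251729 300.1781424 ]]
0.07 0.155 [[403.64831895 278.00334611]]
0.07 0.17 [[403.64413365 255.33436824]]
0.08 0.14 [[426.13998683 296.21760083]]
0.08 0.155 [[426.38359701 274.02914634]]
0.08 0.17 [[426.63257751 251.34696881]]
0.09 0.14 [[448.56735344 292.26802342]]
0.09 0.155 [[449.05737935 270.0662488 ]]
0.09 0.17 [[449.55808528 247.37122357]]
```

Tiles 1 and 2 are also rigid. The finger-carriage prongs hang at z≈0.168, which could hit the jar or dropper with the jaws along x. For the back row I'll turn the tool 90°, and the spirit bottle (top 0.15) stays below it.

```bash
python3 - <<'E'
from probe import *
movel([*Q[2],.15],v=.2)
a=o+np.pi/2
move_pose([*Q[2],.15],[0,np.cos(a/2),np.sin(a/2),0]); print(get_time())
for n in (5,4,3):
    if probe2(n): break
print(get_time(),get_tcp_pos())
a=cv2.cvtColor(read_camera("top"),cv2.COLOR_RGB2BGR)[150:260,165:305]
cv2.imwrite("pics/t2.png",cv2.resize(a,None,fx=5,fy=5,interpolation=cv2.INTER_CUBIC))
E
```

```text
22.7167
5 True z 0.0907 dF 5.17 t 24.1667
4 False z 0.085 dF 4.03 t 26.15
FOUND 4
26.8917 [0.54050557 0.05583584 0.11981344]
```

View pics/t2.png

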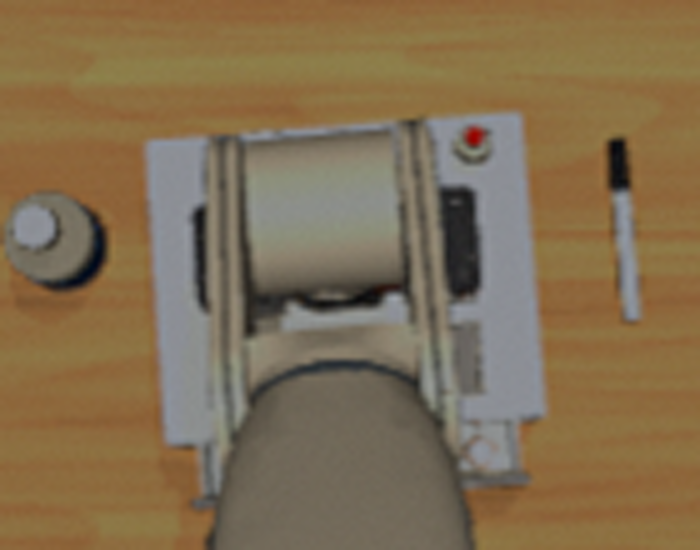

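Tile4 gave, at 4.0 N and 5.8 mm. The drawer now stands open: its front plate is at crop (190–530, 480–505), clear of the panel edge at about 440. I'll raise the hand straight up, check once more and hand in.

```bash
python3 - <<'E'
from probe import *
movel([*Q[4],.25],v=.15); wait(.3)
print(get_time(),get_ft_force())
a=cv2.cvtColor(read_camera("side"),cv2.COLOR_RGB2BGR)[90:280,150:320]
cv2.imwrite("pics/s4.png",cv2.resize(a,None,fx=3,fy=3,interpolation=cv2.INTER_CUBIC))
E
```

```text
28.2583 [-0.1392653   0.98163438  0.31954897]
```

View pics/s4.png

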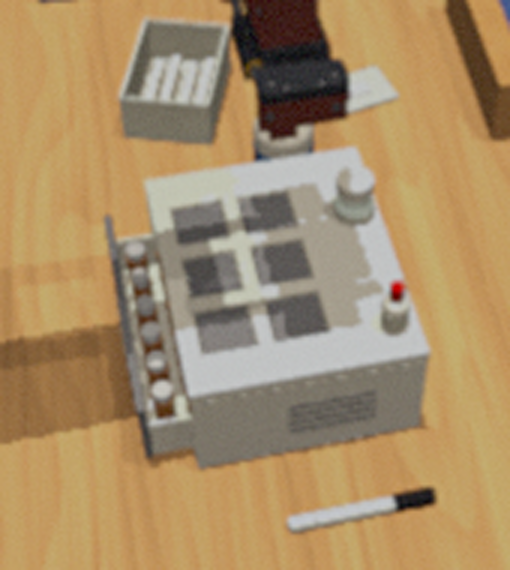

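The drawer stands open on the left with its vials showing. The jar (355,195), dropper (395,310), marker and carton are upright and in place, and the hand is well clear.

```bash
python3 -c "
from station import *
job_done(); print(get_time())"
```

```text
the job is handed in; nothing more can be done
the job is handed in; nothing more can be done
```

The drawer is open and the job is handed in at about 28 s of the 51 s allowed. The catch was tile4 (back row, middle).

- **Search:** I felt tiles 0, 1, 2, 5 and 4 with shut fingers, stopping at about 6 N. The first four were rigid. Tile4 gave 5.8 mm at about 4 N and the drawer sprang out. Tile3 was never touched.
- **Last checks:** The final pictures show the drawer open and the hand well clear. The jar, dropper, spirit bottle, marker and carton are upright and in place. The final force reading was within about 1 N of zero. I did not measure the drawer opening or the released tile in numbers, and the phone and pouch were not checked closely, though the arm never went near them.
- **Disagreement:** The tool's reported height was about 27 mm too low. The fingertips met the tiles at a reading of 0.0908 m instead of 0.118 m, so my first probes of tile0 stopped in the air. I found the offset from camera pictures and a guarded descent, and used the measured contact height after that. The offset's cause is unknown.

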